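Line up two pivot blocks with a mandrel

ROBOT

A 7-joint arm with a two-finger parallel gripper is mounted at the origin on the work surface; the furniture and walls round the work are solid. World frame = base frame: x ahead of the robot, y to its left, z up, the work surface at z = 0. Lengths are in m, angles in degrees, forces in N, time in s.
With the tool pointing down it reaches from about 0.425 to 0.875 m from the base axis. Payload 4.7 kg.
Tool frame: the origin (TCP) lies at the very end of the fingers, on their centre line; the grasp point (between the pads) lies env.grip_point_offset behind it (env.grip_point_offset is the distance from the TCP to the grasp point, in m); z points along the fingers, y is the direction in which the jaws open and shut (so a half turn about z gives the same grasp; the last joint's range is limited). The gripper opens to 87 mm and grips with 3 to 60 N. Pads are 19 mm wide; open, the fingers measure 117 mm over their backs; the gripper's body (75 mm by 190 mm) begins 51 mm behind the grasp point.
Start: joints at [-70.812, 18.392, -4.016, 83.108, 1.295, 78.541, -3.26], TCP at [0.205, 0.617, 0.223] pointing down, gripper open.
Joint ranges: [-163.93, 163.93], [-17.29, 119.83], [-79.2, 71.16], [3.27, 140.29], [-89.18, 269.18], [5.43, 117.66], [-154.24, 154.24]. Speed limits (degrees/s): [147.25, 147.25, 180, 180, 180, 180, 180].

INTERFACE

Orientations are given as [roll, pitch, yaw] about the fixed x, y, z axes, in that order (R = Rz(yaw) Ry(pitch) Rx(roll)).
In Python, from cell import env gives the robot as it stands.
- The arm moves only by the tool send_rows, never from a script. Its argument "plan" is a list of rows, each a list of 7 numbers: the finger opening in mm, from 0 to 87, then the shift along the tool's x, y, z in mm, then the turn, a rotation vector about the tool's x, y, z in rad. A call has 1 to 12 rows; each row shifts and turns the commanded pose from where the row before left it, along the tool's axes as they then stand; what a row does not reach is not made up. A row lasts 1/10 s, in which the tool goes at most 50 mm and 8.59 degrees, less where a joint would pass 70% of its speed; a pose out of reach is approached as far as the arm can. A call is refused whole if a number of a shift passes 50 or a number of a turn 0.15, either way. A call with a gripper value outside its range is refused whole. The fingers move at their own pace and stop on an object; "grip_force" is the grip in N (left out, the last holds). Time passes only in rows, so rows that do not move let the fingers close. It gives the time, the measured TCP pose, the force and the opening at its end, in the units of the state.
- env.get_obs(): the state, without advancing time (a new reading comes with each control period).
- env.read_camera(name): name is "scene" or "top"; returns the picture (400x640x3 uint8, red, green, blue); there is no depth.
- env.get_calibration(name): a dict with "fx", "fy", "cx", "cy" (pixels), "k1" (the pictures are not rectified: a ray, as slopes to the right and down, at radius r is drawn at 1 + k1 r^2 times it, then the intrinsics apply), "extrinsics" (4x4, takes a point from camera to world coordinates). Camera axes: x right, y down, z forward; pixel columns grow to the right and rows downward; lengths in m; the calibration is good to about 2 mm. A picture is of the moment at which its call begins. get_calibration takes no time and is no camera call.
- env.sign_off(): hands the job in, once; it reports no verdict.
Trained networks look in the newest picture that a camera, given by its name, has taken for a name from the list of things; names that differ only in an ending like _2 or _b are one class to them, and where a whole thing is asked for, a point or a joint stands for the part that bears it (a point fixed in the world has none). Each returns a list of dicts, best first, with "confidence" (0 to 1); they miss things now and then, are a little off and sometimes report something else, mostly with a low value. They report only what shows in the picture. A call takes as long as a camera call.
- env.regions_of(camera, query): "region" (400x640 bool, what is visible of it) and "rect" ([left, top, right, bottom] in pixels, round what is visible of it).
The state is a dict: "time_s": time; "qpos": joint angles; "joint_velocities": joint speeds; "effort": joint torques, N m; "tool_pos": TCP position; "tool_rot": TCP orientation; "force": force on the tool from outside, world axes, zero at the start; "wrist_torque": the same for the moment, N m; "grip_width": finger opening in m.
Only numpy, scipy, OpenCV 4.12 (cv2) and the standard library are available. Lean on these libraries where they do the work, as an engineer would, in place of code of your own. Each camera call takes 0.05 s, during which the arm holds its last target. There are 200 camera calls.

TASK

Set the two pivot blocks, the pale silver one and the yellow brass one, one in each bay of the blue line-up jig, down on the bay floor with their bores along the jig's row of holes. Then thread the mandrel (the steel rod with the red grip) through all three cheeks of the jig and both blocks until its collar is fully home against the outer cheek, and let go of it. Leave the pliers, the spanner and the jar of screws where they are.

Things in the scene. Friction and masses are not known exactly. Their poses are not given: they have to be found in the camera images.
- jig: blue steel jig, bolted down: base 110 x 190 x 10 mm and three upright cheeks in a row along its y axis, each 6 mm thick (y), 56 mm wide (x), tops 68 mm above the table, outer faces of the end cheeks at y = -77 and +77 mm. Each cheek has a 20 mm round hole, all on one line along y, 48 mm above the table. Between the cheeks are two bays open at the top. Origin at the centre of the underside, z up.
- jig_axis (a point): the middle of the row of holes: centre of the hole in the middle cheek; y runs along the row of holes, z up
- bay_left (a point): centre of the floor of the bay at the jig's +y end, 20 mm above the table, where a block's underside centre belongs; axes as the jig's. The bay is 68 mm long (y) between the cheeks. In its four corners stand guides 10 mm long (y), up to 45 mm above the table, 47 mm apart (x), flaring to 54 mm at the top.
- bay_right (a point): the same for the bay at the jig's -y end
- block_bright: pale silver aluminium pivot block on the table, 44 wide (x) x 60 long (y) x 50 mm tall, flat sides up to 28 mm, half-round top, 0.35 kg; a 21 mm round bore runs through it along y, 28 mm above its underside. Origin at the centre of its underside, z up. Both blocks are alike but for colour; each fits either bay, either way round.
- block_brass: yellow brass-coloured pivot block on the table, 44 wide (x) x 60 long (y) x 50 mm tall, flat sides up to 28 mm, half-round top, 0.35 kg; a 21 mm round bore runs through it along y, 28 mm above its underside. Origin at the centre of its underside, z up. Both blocks are alike but for colour; each fits either bay, either way round.
- mandrel: lining-up mandrel, 214 mm, 0.2 kg: steel rod 16 mm thick with tapered nose, steel collar (34 mm across, 6 mm thick), square red grip 24 x 24 x 46 mm. y runs along the axis from nose to grip. Origin on the axis: collar's rod-side face at y = +77 mm, middle of the grip at +106, balance point about +50. At first level in its rest, axis 48 mm above the table. Fully home, its origin is at the middle of the row of holes.
- mandrel_nose (a point): the tip of the mandrel's nose, at y = -85 mm of the mandrel; the taper is 19 mm long, from 6 mm across at the tip to 16 mm
- rest: wooden rest for the mandrel, fixed: foot 70 x 136 x 10 mm with two notched posts (50 mm wide, 54 mm tall, notches 19 mm wide and 14 mm deep, open at the top) at y = -45 and +62 mm. Origin on the table below the mandrel's origin
- pliers: bystander: red-handled pliers lying on the table, 52 x 165 x 15 mm, loose; leave alone
- spanner: bystander: steel combination spanner lying on the table, 43 x 165 x 8 mm, loose; leave alone
- jar: bystander: white jar of screws with a red lid, 68 mm in diameter, 99 mm tall, loose; leave alone

How it is judged:
By the outcome, as a careful person would: the job done as asked, in the order asked, and still so for the second after the job is handed in, with the robot touching nothing.
It also fails if it takes over 72 s, if anything falls off the work surface, if the arm or the gripper's body presses on something with over 40 N, if the wrist force passes 120 N, or if a joint passes its speed limit or range.

## Working session

There is one attempt and no reset: what is moved stays moved. The work goes in short steps, Python scripts to look and compute and a tool call to move; the robot and the scene stay as the last step left them, time stands still between calls to the robot, and variables do not carry over. Pictures are saved under pics/ and viewed, about 8 in all and at most 12, crops included, and the job is handed in when it is done.

Besides the shell and the picture viewer there is one more tool, called as name(argument=value, ...), one argument or row to a line, values as JSON. send_rows: Moves the arm, as the interface text tells. Its arguments: {"type":"object","properties":{"plan":{"type":"array"},"grip_force":{"type":"number"}},"required":["plan"]}

```bash
ls; mkdir -p pics
cat > h.py <<'E'
import numpy as np, cv2
from cell import env
def cal(n):
    c=env.get_calibration(n); return c,np.array(c["extrinsics"])
def pic(n,f,crop=None,s=1):
    im=env.read_camera(n)[:,:,::-1]
    if crop: l,t,r,b=crop; im=im[t:b,l:r]
    cv2.imwrite(f,cv2.resize(im,None,fx=s,fy=s,interpolation=cv2.INTER_CUBIC))
def p2w(n,uv,z):
    c,E=cal(n); out=[]
    for u,v in np.atleast_2d(uv).astype(float):
        d=np.array([(u-c["cx"])/c["fx"],(v-c["cy"])/c["fy"]]); s=d.copy()
        for _ in range(30): s=d/(1+c["k1"]*(s@s))
        r=E[:3,:3]@[s[0],s[1],1]; o=E[:3,3]
        out.append(o+r*(z-o[2])/r[2])
    return np.array(out)
def w2p(n,P):
    c,E=cal(n); P=np.atleast_2d(P).astype(float); q=(P-E[:3,3])@E[:3,:3]
    s=q[:,:2]/q[:,2:]; s=s*(1+c["k1"]*(s**2).sum(1))[:,None]
    return s*[c["fx"],c["fy"]]+[c["cx"],c["cy"]]
E
python3 - <<'E'
from h import *
for n in("scene","top"):
    pic(n,f"pics/{n}0.png",s=1.25)
    c,E=cal(n);print(n,c["fx"],c["k1"],E.round(3).tolist())
    for q in("jig","block_bright","block_brass","mandrel","rest","pliers","spanner","jar"):
        for d in env.regions_of(n,q)[:2]:
            print(q,round(d["confidence"],2),np.round(d["rect"]).tolist(),int(d["region"].sum()))
            np.save(f"/tmp/{n}_{q}.npy",d["region"]) if d is not None else 0
o=env.get_obs();print(o,env.grip_point_offset)
E
```

```text
pics
scene 447.5610264347283 -0.03383972987474269 [[0.588, -0.489, 0.644, -0.075], [-0.809, -0.362, 0.463, -0.413], [0.007, -0.793, -0.609, 0.683], [0.0, 0.0, 0.0, 1.0]]
jig 0.73 [348.0, 229.0, 449.0, 322.0] 4465
jig 0.39 [309.0, 132.0, 338.0, 173.0] 901
block_bright 0.98 [278.0, 224.0, 312.0, 250.0] 799
block_brass 0.92 [332.0, 194.0, 358.0, 217.0] 561
block_brass 0.6 [343.0, 233.0, 449.0, 321.0] 4463
mandrel 0.68 [197.0, 158.0, 267.0, 186.0] 549
rest 0.94 [212.0, 165.0, 266.0, 201.0] 1001
pliers 0.71 [292.0, 341.0, 395.0, 366.0] 1293
spanner 0.93 [218.0, 246.0, 286.0, 285.0] 599
top 496.30794317533037 -0.05416004111019388 [[-0.0, -0.982, 0.189, 0.307], [-1.0, -0.001, -0.008, 0.038], [0.008, -0.189, -0.982, 1.458], [0.0, 0.0, 0.0, 1.0]]
jig 0.68 [355.0, 200.0, 419.0, 248.0] 2337
jig 0.53 [296.0, 230.0, 320.0, 245.0] 320
block_bright 0.68 [298.0, 228.0, 320.0, 245.0] 316
mandrel 0.77 [182.0, 210.0, 258.0, 220.0] 445
rest 0.56 [206.0, 204.0, 253.0, 227.0] 725
rest 0.24 [366.0, 278.0, 411.0, 322.0] 488
pliers 0.73 [370.0, 275.0, 413.0, 322.0] 521
spanner 0.67 [353.0, 206.0, 421.0, 250.0] 2367
spanner 0.57 [270.0, 265.0, 324.0, 286.0] 329
jar 0.71 [256.0, 124.0, 281.0, 156.0] 563
{'time_s': 0.9, 'qpos': array([-70.81259821,  18.39007042,  -4.01604571,  83.10690812,
         1.29386474,  78.54265708,  -3.26082697]), 'joint_velocities': array([ 0.003433  , -0.07951298, -0.05961796, -0.00390128, -0.03623574,
        0.04136909,  0.02119698]), 'effort': array([ 5.50030909e-04, -4.91112757e+01, -4.02921215e-01, -3.12770426e+01,
       -6.36946829e-02,  3.36020056e-02,  2.80703853e-05]), 'tool_pos': array([0.20497842, 0.6168497 , 0.22261318]), 'tool_rot': array([1.79994565e+02, 1.72868434e-03, 1.61620276e+02]), 'force': array([ 1.42388048,  0.13447882, -0.06562745]), 'wrist_torque': array([ 0.00393597, -0.01582237,  0.01891861]), 'grip_width': 0.08707396378799037} 0.0187
```

View pics/scene0.png

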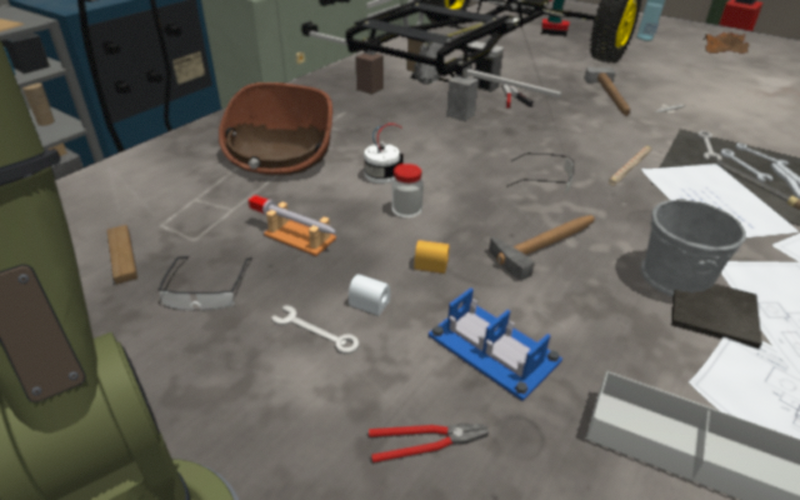

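View pics/top0.png

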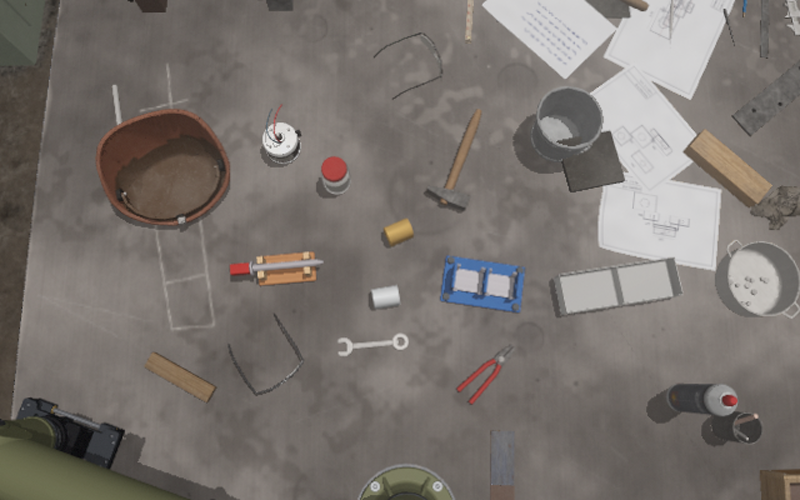

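```bash
cat >> h.py <<'E'
from scipy.optimize import minimize
def box(x0,x1,y0,y1,z0,z1): return np.array([[x,y,z] for x in(x0,x1) for y in(y0,y1) for z in(z0,z1)],float)/1e3
def cyl(r,y0,y1,z,a0=0,a1=2*np.pi,r2=None):
    a=np.linspace(a0,a1,24); r2=r if r2 is None else r2
    return np.array([[q*np.cos(t),y,z+q*np.sin(t)] for q,y in((r,y0),(r2,y1)) for t in a])/1e3
BLOCK=[np.vstack([box(-22,22,-30,30,0,28),cyl(22,-30,30,28,0,np.pi)])]
JIG=[box(-55,55,-95,95,0,10)]+[box(-28,28,y-3,y+3,10,68) for y in(-74,0,74)]+[box(-27,27,y-34,y+34,10,20) for y in(-37,37)]
MAN=[cyl(8,-66,77,0),cyl(3,-85,-66,0,r2=8),cyl(17,77,83,0),box(-12,12,83,129,-12,12)]
REST=[box(-35,35,-60,76,0,10)]+[box(-25,25,y-6,y+6,10,54) for y in(-45,62)]
S=4
def sil(n,parts,T,win):
    l,t,r,b=win; m=np.zeros(((b-t)*S,(r-l)*S),np.uint8)
    for p in parts:
        uv=w2p(n,p@T[:3,:3].T+T[:3,3]); q=((uv-[l,t]+.5)*S-.5)
        h=cv2.convexHull(np.round(q*16).astype(np.int32)); cv2.fillConvexPoly(m,h,1,shift=4)
    return m
def Tz(x,y,z,yaw):
    T=np.eye(4);c,s=np.cos(yaw),np.sin(yaw);T[:2,:2]=[[c,-s],[s,c]];T[:3,3]=x,y,z;return T
def fit(parts,masks,x0,z=0,free=None):
    """masks: {cam: bool mask}; x0=[x,y,yaw deg]; maximise mean IoU"""
    W={}
    for n,m in masks.items():
        v,u=np.nonzero(m);win=(max(u.min()-15,0),max(v.min()-15,0),min(u.max()+16,640),min(v.max()+16,400))
        mm=m[win[1]:win[3],win[0]:win[2]].astype(np.uint8)
        W[n]=(win,(cv2.resize(mm.astype(np.float32),None,fx=S,fy=S,interpolation=cv2.INTER_LINEAR)>.5))
    def ious(p):
        o=[]
        for n,(win,m) in W.items():
            s=sil(n,parts,Tz(p[0]/1e3,p[1]/1e3,z,np.radians(p[2])),win)>0
            o.append((s&m).sum()/max(1,(s|m).sum()))
        return o
    best=None
    p=np.array(x0,float)
    for st in(12,5,2):
        sim=np.vstack([p]+[p+st*e for e in np.eye(3)])
        r=minimize(lambda q:-np.mean(ious(q)),p,method="Nelder-Mead",options=dict(initial_simplex=sim,xatol=.05,fatol=1e-5)); p=r.x
    return p,ious(p)
E
cat > f1.py <<'E'
from h import *
im={n:env.read_camera(n) for n in("scene","top")}
def hsv(n,lo,hi,win):
    h=cv2.inRange(cv2.cvtColor(im[n],cv2.COLOR_RGB2HSV),lo,hi);m=np.zeros_like(h);l,t,r,b=win;m[t:b,l:r]=h[t:b,l:r]
    k,L,st,_=cv2.connectedComponentsWithStats(m);i=1+np.argmax(st[1:,4]);return L==i
def hull(m):
    c=np.argwhere(m)[:,::-1].astype(np.int32);o=np.zeros(m.shape,np.uint8);cv2.fillConvexPoly(o,cv2.convexHull(c),1);return o>0
brass={"scene":hsv("scene",(12,110,90),(30,255,255),(325,185,365,225)),"top":hsv("top",(12,110,90),(30,255,255),(300,168,338,202))}
bright={"scene":np.load("/tmp/scene_block_bright.npy"),"top":np.load("/tmp/top_block_bright.npy")}
gray=lambda n,win:hsv(n,(0,0,150),(180,60,255),win)
bright2={"scene":hull(gray("scene",(270,215,320,258))),"top":hull(gray("top",(290,222,325,252)))}
jig={}
for n,w in(("scene",(335,220,460,325)),("top",(345,195,430,255))): jig[n]=hsv(n,(100,120,30),(125,255,255),w)
for n in jig: jig[n]=cv2.morphologyEx(jig[n].astype(np.uint8),cv2.MORPH_CLOSE,np.ones((5,5)))>0
def fill(m):
    c,_=cv2.findContours(m.astype(np.uint8),cv2.RETR_EXTERNAL,cv2.CHAIN_APPROX_NONE);o=np.zeros(m.shape,np.uint8);cv2.drawContours(o,c,-1,1,-1);return o>0
jig={n:fill(m) for n,m in jig.items()}
def run(name,parts,masks,z=0,yaw=0):
    v,u=np.nonzero(masks["top"]);g=p2w("top",[u.mean(),v.mean()],z+.03)[0]*1e3
    for ms in (masks,{"scene":masks["scene"]},{"top":masks["top"]}):
        p,i=fit(parts,ms,[g[0],g[1],yaw],z);print(name,list(ms),p.round(1),np.round(i,3),[int(m.sum()) for m in ms.values()])
if __name__=="__main__":
    run("brass",BLOCK,brass,0,80);run("brass",BLOCK,brass,0,110)
    run("bright",BLOCK,bright,0,90);run("bright2",BLOCK,bright2,0,90)
    run("jig",JIG,jig,0,-5)
    man={n:np.load(f"/tmp/{n}_mandrel.npy") for n in jig}
    run("mandrel",MAN,man,.048,5)
    for p,yaw in((BLOCK,0),):
        pass
E
python3 f1.py
```

```text
brass ['scene', 'top'] [652.6  18.8  24.3] [0.939 0.855] [614, 312]
brass ['scene'] [653.   19.4  25. ] [0.943] [614]
brass ['top'] [650.7  17.5  21.6] [0.861] [312]
brass ['scene', 'top'] [652.7  18.7  24.8] [0.939 0.855] [614, 312]
brass ['scene'] [653.1  19.4  25.1] [0.943] [614]
brass ['top'] [651.7  17.6 202. ] [0.861] [312]
bright ['scene', 'top'] [494.5  46.8   8.9] [0.914 0.891] [799, 316]Traceback (most recent call last):
  File "f1.py", line 24, in <module>
    run("bright",BLOCK,bright,0,90);run("bright2",BLOCK,bright2,0,90)
    ~~~^^^^^^^^^^^^^^^^^^^^^^^^^^^^
  File "f1.py", line 21, in run
    p,i=fit(parts,ms,[g[0],g[1],yaw],z);print(name,list(ms),p.round(1),np.round(i,3),[int(m.sum()) for m in ms.values()])
        ~~~^^^^^^^^^^^^^^^^^^^^^^^^^^^^
  File "h.py", line 56, in fit
    r=minimize(lambda q:-np.mean(ious(q)),p,method="Nelder-Mead",options=dict(initial_simplex=sim,xatol=.05,fatol=1e-5)); p=r.x
    res = _minimize_neldermead(fun, x0, args, callback, bounds=bounds,
                               **options)
    fxr = func(xr)
    fx = function(np.copy(x), *(wrapper_args + args))
  File "h.py", line 56, in <lambda>
    r=minimize(lambda q:-np.mean(ious(q)),p,method="Nelder-Mead",options=dict(initial_simplex=sim,xatol=.05,fatol=1e-5)); p=r.x
                                 ~~~~^^^
  File "h.py", line 49, in ious
    s=sil(n,parts,Tz(p[0]/1e3,p[1]/1e3,z,np.radians(p[2])),win)>0
      ~~~^^^^^^^^^^^^^^^^^^^^^^^^^^^^^^^^^^^^^^^^^^^^^^^^^^^^^^
  File "h.py", line 34, in sil
    uv=w2p(n,p@T[:3,:3].T+T[:3,3]); q=((uv-[l,t]+.5)*S-.5)
  File "h.py", line 18, in w2p
    c,E=cal(n); P=np.atleast_2d(P).astype(float); q=(P-E[:3,3])@E[:3,:3]
        ~~~^^^
  File "h.py", line 4, in cal
    c=env.get_calibration(n); return c,np.array(c["extrinsics"])
ValueError: time passes only in moves, steps and waits
```

```bash
python3 - <<'E'
s=open('h.py').read()
s=s.replace('''def cal(n):
    c=''','''import functools
@functools.lru_cache(None)
def cal(n):
    c=''');open('h.py','w').write(s)
s=open('f1.py').read()
s=s.replace('run("brass",BLOCK,brass,0,80);run("brass",BLOCK,brass,0,110)','pass').replace('bright,0,90','bright,0,5').replace('bright2,0,90','bright2,0,5')
open('f1.py','w').write(s)
E
python3 f1.py
```

```text
bright ['scene', 'top'] [494.4  46.9   8.9] [0.913 0.892] [799, 316]
bright ['scene'] [496.8  48.8   9.2] [0.953] [799]
bright ['top'] [494.   45.6   9.3] [0.902] [316]
bright2 ['scene', 'top'] [499.4  48.7  12.6] [0.606 0.839] [508, 306]
bright2 ['scene'] [510.9  59.9 -17.5] [0.639] [508]
bright2 ['top'] [498.3  47.5  14.6] [0.844] [306]
jig ['scene', 'top'] [ 529.  -180.6   -8.9] [0.475 0.71 ] [2087, 1719]
jig ['scene'] [ 530.9 -180.5   -9.2] [0.477] [2087]
jig ['top'] [ 527.7 -181.8   -9.3] [0.712] [1719]
mandrel ['scene', 'top'] [564.5 276.4   5.7] [0.82  0.839] [549, 445]
mandrel ['scene'] [565.7 278.1   6.1] [0.832] [549]
mandrel ['top'] [564.4 274.2   5.1] [0.847] [445]
```

```bash
cat > f2.py <<'E'
from f1 import *
m={n:np.load(f"/tmp/{n}_jig.npy") for n in jig}
# saved arrays hold 2nd (worse) detection for jig -> redo
for n in m: m[n]=max(env.regions_of(n,"jig"),key=lambda d:d["region"].sum())["region"]; print(n,m[n].sum())
for ms in(m,{"scene":m["scene"]},{"top":m["top"]}): p,i=fit(JIG,ms,[529,-180,-7],0);print(list(ms),p.round(1),np.round(i,3))
p,_=fit(JIG,m,[529,-180,-7],0)
out=[]
for n,w in(("scene",(335,220,460,325)),("top",(345,195,430,255))):
    l,t,r,b=w;k=4 if n=="scene" else 5
    c=cv2.resize(im[n][t:b,l:r,::-1],None,fx=k,fy=k,interpolation=cv2.INTER_CUBIC)
    T=Tz(p[0]/1e3,p[1]/1e3,0,np.radians(p[2]))
    for q in JIG[:4]:
        uv=w2p(n,q@T[:3,:3].T+T[:3,3]);uv=((uv-[l,t]+.5)*k).astype(int)
        for a in range(8):
            for bb in(1,2,4):
                if not a&bb: cv2.line(c,tuple(map(int,uv[a])),tuple(map(int,uv[a|bb])),(0,255,0),1)
    out.append(c)
W=max(o.shape[1] for o in out);out=[cv2.copyMakeBorder(o,0,0,0,W-o.shape[1],0) for o in out]
cv2.imwrite("pics/jig1.png",cv2.resize(np.vstack(out),None,fx=.82,fy=.82))
E
python3 f2.py
```

```text
scene 4565
top 2350
['scene', 'top'] [ 528.4 -181.5   -9.1] [0.962 0.959]
['scene'] [ 529.5 -181.5   -8.9] [0.968]
['top'] [ 527.2 -182.    -9. ] [0.968]
```

View pics/jig1.png

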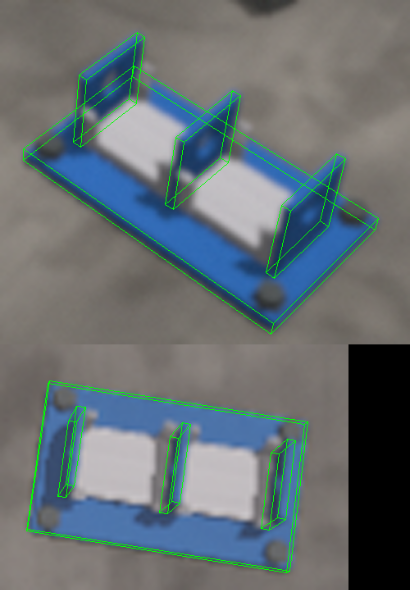

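```bash
cat > plan.py <<'E'
import sys,json,numpy as np
from cell import env
# usage: plan.py "x y z yaw open step" ... (mm, deg) ; prints rows
o=env.get_obs(); p=np.array(o["tool_pos"])*1e3; yaw=o["tool_rot"][2]
print("now",round(o["time_s"],2),p.round(1),np.round(o["tool_rot"],1),o["force"].round(1),round(o["grip_width"]*1e3,1),"q",o["qpos"].round())
rows=[]
for a in sys.argv[1:]:
    x,y,z,w,g,st=map(float,a.split()); t=np.array([x,y,z])
    dy=(w-yaw+180)%360-180
    n=max(1,int(np.ceil(max(np.linalg.norm(t-p)/st,abs(dy)/8.0))))
    for k in range(n,0,-1):
        c,s=np.cos(np.radians(yaw)),np.sin(np.radians(yaw))
        R=np.array([[c,s,0],[s,-c,0],[0,0,-1.]])
        sh=np.round(R.T@((t-p)/k),1 if n<3 else 0); tu=round(-np.radians(((w-yaw+180)%360-180)/k),3)
        rows.append([g,*map(float,sh),0,0,tu]); p=p+R@sh; yaw-=np.degrees(tu)
for i in range(0,len(rows),12): print(len(rows[i:i+12]),json.dumps([[int(v) if v==int(v) else v for v in r] for r in rows[i:i+12]]))
E
python3 plan.py "495.5 47.2 120 99 80 48" "495.5 47.2 5 99 80 30"
```

```text
now 1.3 [205.  616.9 222.6] [180.    0.  161.6] [ 0.3 -0.   0.7] 87.0 q [-71.  18.  -4.  83.   1.  79.  -3.]
12 [[80, -33, -32, 7, 0, 0, 0.078], [80, -35, -29, 7, 0, 0, 0.078], [80, -37, -27, 7, 0, 0, 0.078], [80, -39, -24, 7, 0, 0, 0.078], [80, -41, -21, 7, 0, 0, 0.078], [80, -42, -17, 8, 0, 0, 0.078], [80, -43, -14, 7, 0, 0, 0.078], [80, -44, -10, 8, 0, 0, 0.078], [80, -45, -7, 7, 0, 0, 0.078], [80, -46, -4, 8, 0, 0, 0.078], [80, -46, 0, 7, 0, 0, 0.078], [80, -46, 4, 8, 0, 0, 0.078]]
6 [[80, -45, 7, 7, 0, 0, 0.078], [80, -44, 11, 8, 0, 0, 0.079], [80, 0, 0, 29, 0, 0, 0], [80, 0, 0, 29, 0, 0, 0], [80, 0, 0, 28, 0, 0, 0], [80, 0, 0, 29, 0, 0, 0]]
```

send_rows(
  plan=[
    [80,-33,-32,7,0,0,0.078],
    [80,-35,-29,7,0,0,0.078],
    [80,-37,-27,7,0,0,0.078],
    [80,-39,-24,7,0,0,0.078],
    [80,-41,-21,7,0,0,0.078],
    [80,-42,-17,8,0,0,0.078],
    [80,-43,-14,7,0,0,0.078],
    [80,-44,-10,8,0,0,0.078],
    [80,-45,-7,7,0,0,0.078],
    [80,-46,-4,8,0,0,0.078],
    [80,-46,0,7,0,0,0.078],
    [80,-46,4,8,0,0,0.078],
  ],
  grip_force=30,
)

```text
time_s: 2.5
tool_pos: [0.455, 0.1265, 0.1349]
tool_rot: [179.9, -0.0, 107.8]
force: [0.4, 0.5, 1.1]
grip_width: 0.0798
```

send_rows(
  plan=[
    [80,-45,7,7,0,0,0.078],
    [80,-44,11,8,0,0,0.079],
    [80,0,0,0,0,0,0],
    [80,0,0,0,0,0,0],
  ],
)

```text
time_s: 2.9
tool_pos: [0.4958, 0.0464, 0.1195]
tool_rot: [-180.0, -0.0, 98.9]
force: [-0.1, -0.2, -0.1]
grip_width: 0.0797
```

```bash
python3 plan.py "495.5 47.2 60 99 80 35" "495.5 47.2 5 99 80 20"
```

```text
now 2.9 [495.8  46.4 119.5] [-180.    -0.    98.9] [-0.1 -0.2 -0.1] 79.7 q [-36.   4.  29. 113.  -2.  64.   3.]
5 [[80, 0.4, -0.1, 29.7, 0, 0, -0.001], [80, 0.5, 0, 29.8, 0, 0, -0.001], [80, 0, 0, 18, 0, 0, 0], [80, 0, 0, 18, 0, 0, 0], [80, 0, 0, 19, 0, 0, 0]]
```

send_rows(
  plan=[
    [80,1,0,30,0,0,0],
    [80,0,0,30,0,0,0],
    [80,0,0,18,0,0,0],
    [80,0,0,18,0,0,0],
    [80,0,0,18,0,0,0],
    [60,0,0,0,0,0,0],
    [40,0,0,0,0,0,0],
    [40,0,0,0,0,0,0],
    [40,0,0,0,0,0,0],
    [40,0,0,0,0,0,0],
  ],
)

```text
time_s: 3.9
tool_pos: [0.4961, 0.0486, 0.0064]
tool_rot: [179.9, -0.0, 99.0]
force: [0.0, -0.4, 0.3]
grip_width: 0.0479
```

send_rows(
  plan=[
    [40,0,0,-20,0,0,0],
    [40,0,0,-40,0,0,0],
    [40,0,0,-45,0,0,0],
    [40,0,0,0,0,0,0],
  ],
)

```text
time_s: 4.3
tool_pos: [0.4997, 0.0487, 0.1162]
tool_rot: [179.4, -0.1, 99.0]
force: [0.6, 0.7, -4.2]
grip_width: 0.0434
```

```bash
python3 plan.py "522.6 -218 110 81 40 40"
```

```text
now 4.3 [499.7  48.7 116.2] [ 1.794e+02 -1.000e-01  9.900e+01] [ 0.6  0.7 -4.2] 43.4 q [-36.   5.  29. 113.  -3.  63.   3.]
7 [[40, -38, -3, 1, 0, 0, 0.045], [40, -38, -1, 1, 0, 0, 0.045], [40, -38, 1, 1, 0, 0, 0.045], [40, -38, 2, 1, 0, 0, 0.045], [40, -38, 4, 1, 0, 0, 0.045], [40, -38, 6, 1, 0, 0, 0.044], [40, -38, 8, 0, 0, 0, 0.045]]
```

send_rows(
  plan=[
    [40,-38,-3,1,0,0,0.045],
    [40,-38,-1,1,0,0,0.045],
    [40,-38,1,1,0,0,0.045],
    [40,-38,2,1,0,0,0.045],
    [40,-38,4,1,0,0,0.045],
    [40,-38,6,1,0,0,0.044],
    [40,-38,8,0,0,0,0.045],
    [40,0,0,0,0,0,0],
    [40,0,0,0,0,0,0],
    [40,0,0,0,0,0,0],
  ],
)

```text
time_s: 5.3
tool_pos: [0.5177, -0.217, 0.1033]
tool_rot: [-179.9, -0.1, 81.1]
force: [0.7, 0.5, -4.4]
grip_width: 0.0439
```

```bash
python3 plan.py
python3 - <<'E'
from h import *
pic("scene","pics/held1.png",(300,130,480,340),2.8)
for n in("scene","top"):
    for d in env.regions_of(n,"block_bright")[:2]:
        print(n,d["confidence"],np.round(d["rect"]),d["region"].sum())
E
```

```text
now 5.3 [ 517.7 -217.   103.3] [-1.799e+02 -1.000e-01  8.110e+01] [ 0.7  0.5 -4.4] 43.9 q [-16.  16.  42. 105. -11.  63.  21.]
scene 0.65 [396. 245. 438. 273.] 637
scene 0.63 [342. 234. 448. 320.] 4084
top 0.7 [296. 229. 323. 247.] 331
```

View pics/held1.png

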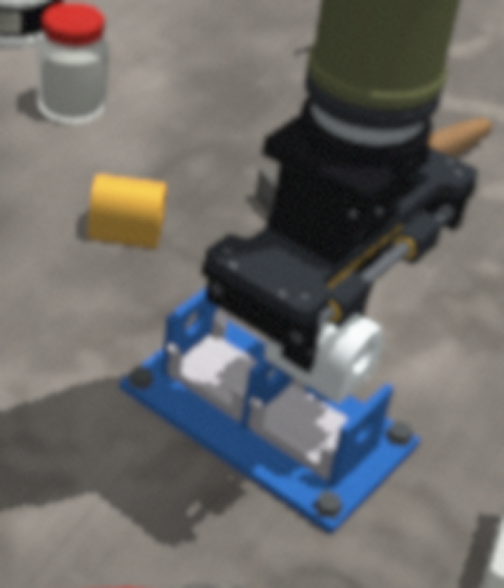

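Run:
```python
from h import *
o=env.get_obs();p=o["tool_pos"]*1e3
for zz in (p[2]-5.5,):
  T=Tz(p[0]/1e3,p[1]/1e3,zz/1e3,np.radians(-9))
  for off in(-5,0,5):
    f=np.array([[0,-30+off,28],[22,-30+off,28],[-22,-30+off,28],[0,-30+off,50],[22,-30+off,0],[-22,-30+off,0]])/1e3
    uv=w2p("scene",f@T[:3,:3].T+T[:3,3]);print(off,((uv-[300,130]+.5)*2.8).round().tolist())
```

```text
-5 [[374.0, 345.0], [393.0, 328.0], [355.0, 362.0], [380.0, 319.0], [386.0, 359.0], [348.0, 393.0]]
0 [[368.0, 341.0], [387.0, 324.0], [348.0, 358.0], [374.0, 315.0], [379.0, 355.0], [341.0, 389.0]]
5 [[361.0, 337.0], [380.0, 320.0], [341.0, 354.0], [367.0, 312.0], [373.0, 351.0], [335.0, 385.0]]
```

Run:
```python
from h import *
a=env.read_camera("scene")[:,:,::-1];b=env.read_camera("top")[:,:,::-1]
o=env.get_obs();p=o["tool_pos"]*1e3
outs=[]
for n,im,w in(("scene",a,(395,230,465,290)),("top",b,(345,195,425,255))):
  l,t,r,bb=w;k=9
  c=cv2.resize(im[t:bb,l:r],None,fx=k,fy=k,interpolation=cv2.INTER_CUBIC)
  T=Tz(p[0]/1e3,p[1]/1e3,(p[2]-5.5)/1e3,np.radians(-9))
  a_=np.linspace(0,np.pi,16)
  prof=np.vstack([[[-22,0],[22,0]],np.c_[22*np.cos(a_),28+22*np.sin(a_)],[[-22,0]]])
  bo=np.linspace(0,2*np.pi,24);bore=np.c_[10.5*np.cos(bo),28+10.5*np.sin(bo)]
  for q,y in((prof,-30),(bore,-30),(prof,30)):
    f=np.c_[q[:,0],np.full(len(q),y),q[:,1]]/1e3
    uv=((w2p(n,f@T[:3,:3].T+T[:3,3])-[l,t]+.5)*k).astype(np.int32)
    cv2.polylines(c,[uv],False,(0,255,0) if y<0 else (0,0,255),1)
  outs.append(c)
W=max(x.shape[1] for x in outs);cv2.imwrite("pics/held2.png",cv2.resize(np.vstack([cv2.copyMakeBorder(x,0,0,0,W-x.shape[1],0) for x in outs]),None,fx=.55,fy=.55,interpolation=cv2.INTER_AREA))
```

```text
(no output)
```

View pics/held2.png

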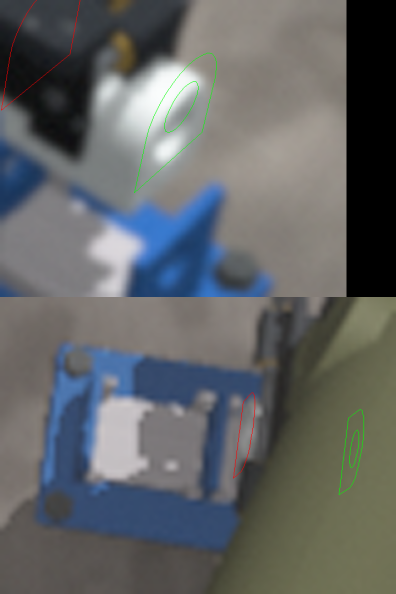

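```bash
cat > hf.py <<'E'
from h import *
from scipy.ndimage import map_coordinates,gaussian_filter
im=env.read_camera("scene").astype(float).mean(2); im=gaussian_filter(im,.7)
gy,gx=np.gradient(im)
o=env.get_obs();p=o["tool_pos"]*1e3
a=np.linspace(0,np.pi,30)
arc=np.c_[22*np.cos(a),28+22*np.sin(a)]
flatR=np.c_[np.full(10,22),np.linspace(2,28,10)]
bot=np.c_[np.linspace(-22,20,15),np.zeros(15)]
prof=np.vstack([arc[:18],flatR,bot]); 
b=np.linspace(0,2*np.pi,24,endpoint=False)
def score(dx,dy,dz,pitch,wb=.5):
    T=Tz(p[0]/1e3,p[1]/1e3,(p[2]-6)/1e3,np.radians(-9)); c,s=np.cos(np.radians(pitch)),np.sin(np.radians(pitch))
    tot=0
    for q,w,cx in((prof,1,(0,14)),):
        f=np.c_[q[:,0]+dx,np.full(len(q),-30.+dy),q[:,1]+dz]
        y,z=f[:,1].copy(),f[:,2]-24; f[:,1]=c*y-s*z; f[:,2]=s*y+c*z+24
        uv=w2p("scene",f/1e3@T[:3,:3].T+T[:3,3])
        t=np.gradient(uv,axis=0);n=np.c_[-t[:,1],t[:,0]];n/=np.linalg.norm(n,axis=1)[:,None]+1e-9
        g=np.c_[map_coordinates(gx,uv.T[::-1],order=1),map_coordinates(gy,uv.T[::-1],order=1)]
        tot+=w*np.abs((g*n).sum(1)).mean()
    return tot
if __name__=="__main__":
    print(p.round(1))
    L=[(score(dx,dy,dz,pt),dx,dy,dz,pt) for dx in(0,) for dy in range(-10,13) for dz in range(-10,6) for pt in(-6,-3,0,3,6)]
    L.sort(reverse=True)
    for l in L[:12]: print(np.round(l,2))
    print("pitch0",[np.round(l,2).tolist() for l in L if l[4]==0][:4])
E
python3 hf.py
```

```text
[ 518.6 -217.6  104.5]
[ 17.04   0.    11.   -10.     0.  ]
[ 16.52   0.    11.   -10.     3.  ]
[ 16.41   0.    12.   -10.     0.  ]
[16.41  0.   11.   -9.    3.  ]
[ 16.4   0.   10.  -10.    0. ]
[16.26  0.   11.   -9.    0.  ]
[16.23  0.   10.   -9.    3.  ]
[ 16.14   0.    12.   -10.     3.  ]
[16.1  0.  10.  -9.   0. ]
[15.98  0.   10.   -8.    3.  ]
[ 15.97   0.    10.   -10.     3.  ]
[ 15.83   0.     8.   -10.    -6.  ]
pitch0 [[17.04, 0.0, 11.0, -10.0, 0.0], [16.41, 0.0, 12.0, -10.0, 0.0], [16.4, 0.0, 10.0, -10.0, 0.0], [16.26, 0.0, 11.0, -9.0, 0.0]]
```

Run:
```python
from hf import *
im=env.read_camera("scene")[:,:,::-1]
l,t,r,bb=405,228,450,288;k=8
c0=cv2.resize(im[t:bb,l:r],None,fx=k,fy=k,interpolation=cv2.INTER_CUBIC);outs=[c0]
c0=np.clip(c0.astype(float)*1.0,0,255).astype(np.uint8)
full=np.vstack([[[-22,0],[22,0]],arc,[[-22,0]]]);bore=np.c_[10.5*np.cos(b),28+10.5*np.sin(b)];bore=np.vstack([bore,bore[:1]])
c=c0.copy()
for (dy,dz),col in(((0,0),(0,255,0)),((11,-10),(0,0,255))):
  T=Tz(p[0]/1e3,p[1]/1e3,(p[2]-6)/1e3,np.radians(-9))
  for q in(full,bore):
    f=np.c_[q[:,0],np.full(len(q),-30+dy),q[:,1]+dz]/1e3
    cv2.polylines(c,[((w2p("scene",f@T[:3,:3].T+T[:3,3])-[l,t]+.5)*k).astype(np.int32)],False,col,1)
outs.append(c);cv2.imwrite("pics/held3.png",np.hstack(outs))
```

```text
(no output)
```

View pics/held3.png

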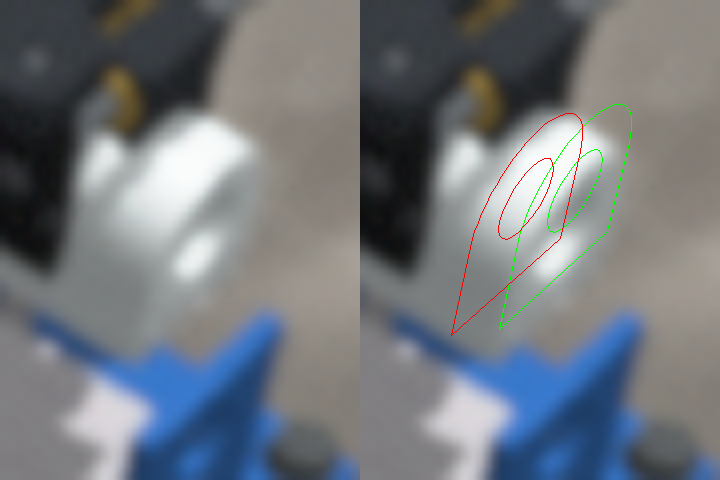

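```bash
python3 plan.py "505 0 100 90 40 40" "505 0 36 90 40 25"
```

```text
now 5.7 [ 518.5 -218.   104.6] [180.   -0.   81.1] [-1.4  0.2 -4.9] 43.6 q [-16.  15.  42. 105. -11.  63.  21.]
9 [[40, 36, -8, 1, 0, 0, -0.026], [40, 36, -7, 1, 0, 0, -0.026], [40, 36, -6, 1, 0, 0, -0.026], [40, 36, -5, 1, 0, 0, -0.026], [40, 36, -4, 0, 0, 0, -0.026], [40, 36, -3, 1, 0, 0, -0.026], [40, 0, 0, 21, 0, 0, 0], [40, 0, 0, 21, 0, 0, 0], [40, 0, 0, 22, 0, 0, 0]]
```

send_rows(
  plan=[
    [40,36,-8,1,0,0,-0.026],
    [40,36,-7,1,0,0,-0.026],
    [40,36,-6,1,0,0,-0.026],
    [40,36,-5,1,0,0,-0.026],
    [40,36,-4,0,0,0,-0.026],
    [40,36,-3,1,0,0,-0.026],
    [40,0,0,21,0,0,0],
    [40,0,0,21,0,0,0],
    [40,0,0,22,0,0,0],
    [40,0,0,0,0,0,0],
    [40,0,0,0,0,0,0],
  ],
)

```text
time_s: 6.8
tool_pos: [0.5055, -0.0003, 0.0358]
tool_rot: [-180.0, 0.0, 89.9]
force: [-0.1, 0.5, -3.7]
grip_width: 0.0434
```

send_rows(
  plan=[
    [40,0,0,5,0,0,0],
    [40,0,0,5,0,0,0],
    [40,0,0,0,0,0,0],
  ],
)

```text
time_s: 7.1
tool_pos: [0.5053, -0.0001, 0.0254]
tool_rot: [-180.0, -0.0, 89.9]
force: [-0.5, 0.4, -4.3]
grip_width: 0.0437
```

send_rows(
  plan=[
    [40,0,0,3,0,0,0],
    [40,0,0,2,0,0,0],
    [40,0,0,0,0,0,0],
  ],
)

```text
time_s: 7.4
tool_pos: [0.5052, -0.0002, 0.0203]
tool_rot: [-180.0, 0.0, 89.9]
force: [0.1, -0.7, -4.6]
grip_width: 0.0438
```

send_rows(
  plan=[
    [40,0,0,2,0,0,0],
    [40,0,0,2,0,0,0],
    [40,0,0,0,0,0,0],
  ],
)

```text
time_s: 7.7
tool_pos: [0.5057, 0.0001, 0.0186]
tool_rot: [-180.0, -0.1, 89.9]
force: [-7.4, -0.3, 14.8]
grip_width: 0.0435
```

send_rows(
  plan=[
    [80,0,0,0,0,0,0],
    [80,0,0,0,0,0,0],
    [80,0,0,0,0,0,0],
    [80,0,0,-20,0,0,0],
    [80,0,0,-40,0,0,0],
    [80,0,0,-40,0,0,0],
    [80,40,-40,0,0,0,0],
    [80,40,-45,0,0,0,0],
    [80,40,-45,0,0,0,0],
    [80,40,-45,0,0,0,0],
    [80,0,0,0,0,0,0],
  ],
)

```text
time_s: 8.8
tool_pos: [0.3539, 0.1387, 0.1163]
tool_rot: [-179.9, -0.1, 90.4]
force: [0.9, -0.4, -0.4]
grip_width: 0.0803
```

```bash
python3 plan.py
python3 - <<'E'
from h import *
pic("scene","pics/put.png",(230,150,430,310),3.8)
pic("top","/tmp/t.png")
M={}
for n in("scene","top"):
    for d in env.regions_of(n,"block_bright")[:2]:
        print(n,d["confidence"],np.round(d["rect"]),d["region"].sum()); M.setdefault(n,d["region"])
    np.save(f"/tmp/{n}_b.npy",M.get(n,np.zeros(1)))
for ms in(M,*({k:v} for k,v in M.items())):
    for y in(0,90): print(list(ms),y,[np.round(v,2) for v in fit(BLOCK,ms,[505,0,y],0)])
E
```

```text
now 8.8 [353.9 138.7 116.3] [-1.799e+02 -1.000e-01  9.040e+01] [ 0.9 -0.4 -0.4] 80.3 q [-47. -12.  20. 127.   4.  64. -29.]
scene 0.96 [298. 229. 334. 258.] 828
top 0.52 [314. 226. 338. 242.] 333
['scene', 'top'] 0 [array([ 5.0442e+02, -6.5000e-01,  1.3000e-01]), array([0.91, 0.95])]
['scene', 'top'] 90 [array([ 5.0443e+02, -6.0000e-01,  1.2000e-01]), array([0.91, 0.95])]
['scene'] 0 [array([507.3 ,   0.71,   1.52]), array([0.96])]
['scene'] 90 [array([506.23,   2.1 ,  51.21]), array([0.79])]
['top'] 0 [array([503.55,  -0.87,  -1.18]), array([0.95])]
['top'] 90 [array([503.84,  -1.14, 179.95]), array([0.96])]
```

View pics/put.png

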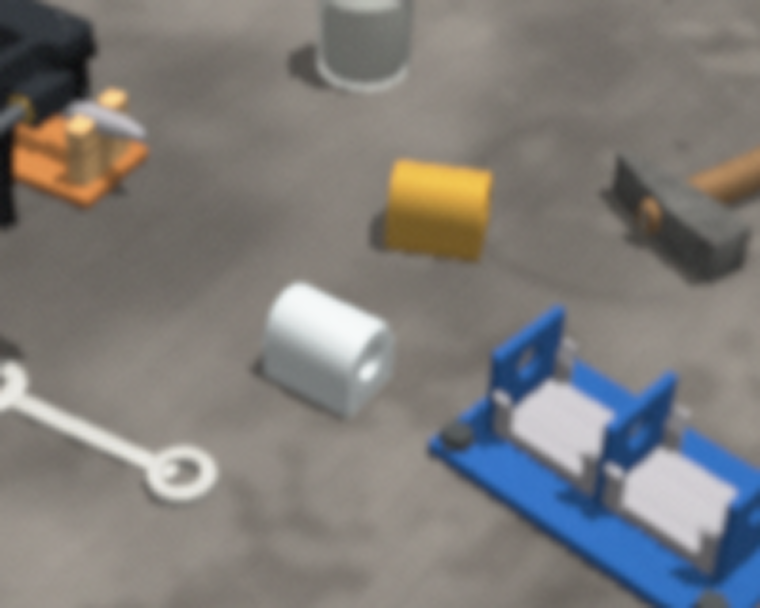

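```bash
python3 plan.py "505 -0.5 110 90 64 48" "505 -0.5 5 90 64 30"
```

```text
now 9.0 [359.1 134.4 116.8] [179.9  -0.   89.9] [0.2 0.1 0.4] 79.9 q [-47. -11.  20. 126.   4.  64. -29.]
9 [[64, -27, 29, 1, 0, 0, 0], [64, -27, 29, 1, 0, 0, -0.001], [64, -27, 29, 2, 0, 0, 0], [64, -27, 30, 1, 0, 0, -0.001], [64, -27, 29, 2, 0, 0, 0], [64, 0, 0, 26, 0, 0, 0], [64, 0, 0, 26, 0, 0, 0], [64, 0, 0, 26, 0, 0, 0], [64, 0, 0, 27, 0, 0, 0]]
```

send_rows(
  plan=[
    [64,-27,29,1,0,0,0],
    [64,-27,29,1,0,0,0],
    [64,-27,29,2,0,0,0],
    [64,-27,30,1,0,0,0],
    [64,-27,29,2,0,0,0],
    [64,0,0,0,0,0,0],
    [64,0,0,0,0,0,0],
    [64,0,0,0,0,0,0],
  ],
  grip_force=40,
)

```text
time_s: 9.8
tool_pos: [0.5035, -0.0002, 0.1092]
tool_rot: [-179.9, 0.0, 89.9]
force: [0.2, -0.4, -0.5]
grip_width: 0.0643
```

```bash
python3 plan.py "505 -0.5 5 90 64 30"
```

```text
now 9.8 [ 5.035e+02 -2.000e-01  1.092e+02] [-179.9    0.    89.9] [ 0.2 -0.4 -0.5] 64.3 q [-37.   6.  36. 113.  -4.  62.   1.]
4 [[64, 0, 0, 26, 0, 0, 0], [64, 0, 1, 26, 0, 0, 0], [64, 0, 0, 26, 0, 0, -0.001], [64, 0, 1, 26, 0, 0, 0]]
```

send_rows(
  plan=[
    [64,0,1,26,0,0,0],
    [64,0,0,26,0,0,0],
    [64,0,0,26,0,0,0],
    [64,0,0,26,0,0,0],
    [38,0,0,0,0,0,0],
    [38,0,0,0,0,0,0],
    [38,0,0,0,0,0,0],
    [38,0,0,0,0,0,0],
    [38,0,0,0,0,0,0],
    [38,0,0,0,0,0,0],
    [38,0,0,0,0,0,0],
    [38,0,0,0,0,0,0],
  ],
)

```text
time_s: 11.0
tool_pos: [0.506, 0.0003, 0.0071]
tool_rot: [179.9, -0.1, 90.0]
force: [-1.9, 0.6, 7.1]
grip_width: 0.0438
```

send_rows(
  plan=[
    [38,0,0,0,0,0,0],
    [38,0,0,-20,0,0,0],
    [38,0,0,-40,0,0,0],
    [38,0,0,-40,0,0,0],
    [38,0,0,0,0,0,0],
    [38,0,0,0,0,0,0],
  ],
)

```text
time_s: 11.6
tool_pos: [0.505, 0.0001, 0.1058]
tool_rot: [179.9, -0.1, 90.0]
force: [-0.8, 0.6, -5.7]
grip_width: 0.0441
```

```bash
python3 plan.py "522.6 -218 105 81 38 45"
```

```text
now 11.6 [5.050e+02 1.000e-01 1.058e+02] [ 1.799e+02 -1.000e-01  9.000e+01] [-0.8  0.6 -5.7] 44.1 q [-37.   6.  37. 113.  -4.  62.   1.]
5 [[38, -44, 4, 0, 0, 0, 0.031], [38, -43, 5, 0, 0, 0, 0.031], [38, -43, 6, 0, 0, 0, 0.031], [38, -43, 7, 0, 0, 0, 0.032], [38, -43, 9, 1, 0, 0, 0.031]]
```

send_rows(
  plan=[
    [38,-44,4,0,0,0,0.031],
    [38,-43,5,0,0,0,0.031],
    [38,-43,6,0,0,0,0.031],
    [38,-43,7,0,0,0,0.032],
    [38,-43,9,1,0,0,0.031],
    [38,0,0,0,0,0,0],
    [38,0,0,0,0,0,0],
    [38,0,0,0,0,0,0],
  ],
)

```text
time_s: 12.4
tool_pos: [0.5212, -0.2161, 0.1026]
tool_rot: [-179.8, -0.1, 81.1]
force: [1.1, -0.4, -4.5]
grip_width: 0.0439
```

```bash
python3 plan.py "522.6 -218 82 81 38 25"
python3 - <<'E'
from hf import *
L=[(score(dx,dy,dz,0),dx,dy,dz) for dx in(0,2) for dy in range(-8,9) for dz in range(-6,5)]
L.sort(reverse=True)
for l in L[:6]: print(np.round(l,2))
im=env.read_camera("scene")[:,:,::-1]
l,t,r,bb=400,225,460,295;k=7
c0=cv2.resize(im[t:bb,l:r],None,fx=k,fy=k,interpolation=cv2.INTER_CUBIC);c=c0.copy()
full=np.vstack([[[-22,0],[22,0]],arc,[[-22,0]]]);bore=np.c_[10.5*np.cos(b),28+10.5*np.sin(b)];bore=np.vstack([bore,bore[:1]])
T=Tz(p[0]/1e3,p[1]/1e3,(p[2]-6)/1e3,np.radians(-9))
for q in(full,bore):
    f=np.c_[q[:,0],np.full(len(q),-30),q[:,1]]/1e3
    cv2.polylines(c,[((w2p("scene",f@T[:3,:3].T+T[:3,3])-[l,t]+.5)*k).astype(np.int32)],False,(0,255,0),1)
cv2.imwrite("pics/held4.png",cv2.resize(np.hstack([c0,c]),None,fx=.9,fy=.9))
E
```

```text
now 12.4 [ 521.2 -216.1  102.6] [-1.798e+02 -1.000e-01  8.110e+01] [ 1.1 -0.4 -4.5] 43.9 q [-19.  17.  45. 105. -13.  64.  22.]
1 [[38, -1.7, 1.7, 20.6, 0, 0, 0.001]]
[17.9  0.   8.  -1. ]
[17.57  0.    7.    0.  ]
[17.57  0.    8.    0.  ]
[17.55  2.    8.   -2.  ]
[17.21  0.    8.   -2.  ]
[17.18  0.    7.    1.  ]
```

View pics/held4.png

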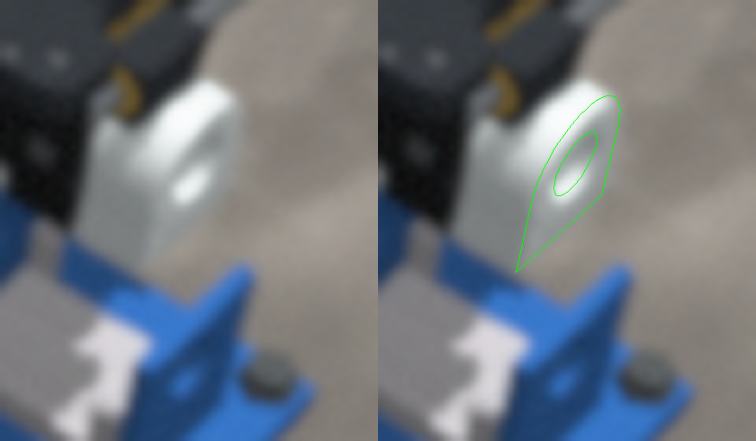

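send_rows(
  plan=[
    [38,0,0,10,0,0,0],
    [38,0,0,10,0,0,0],
    [38,0,0,0,0,0,0],
    [38,0,0,0,0,0,0],
  ],
)

```text
time_s: 12.9
tool_pos: [0.5219, -0.2174, 0.0839]
tool_rot: [-179.9, -0.0, 81.0]
force: [0.0, -0.3, -3.9]
grip_width: 0.0436
```

```bash
python3 plan.py "522.6 -218 50 81 38 10"
```

```text
now 12.9 [ 521.9 -217.4   83.9] [-179.9   -0.    81. ] [ 0.  -0.3 -3.9] 43.6 q [-18.  18.  45. 106. -14.  62.  23.]
4 [[38, 0, 0, 8, 0, 0, 0], [38, 0, 0, 9, 0, 0, 0], [38, 0, 0, 8, 0, 0, 0], [38, 0, 1, 9, 0, 0, 0]]
```

send_rows(
  plan=[
    [38,0,1,8,0,0,0],
    [38,0,0,6,0,0,0],
    [38,0,0,6,0,0,0],
    [38,0,0,4,0,0,0],
    [38,0,0,0,0,0,0],
  ],
)

```text
time_s: 13.4
tool_pos: [0.5227, -0.2178, 0.0597]
tool_rot: [-179.9, -0.0, 81.0]
force: [-0.0, 0.1, -4.2]
grip_width: 0.0439
```

send_rows(
  plan=[
    [38,0,0,5,0,0,0],
    [38,0,0,5,0,0,0],
    [38,0,0,5,0,0,0],
    [38,0,0,0,0,0,0],
  ],
)

```text
time_s: 13.8
tool_pos: [0.5226, -0.2176, 0.0446]
tool_rot: [-179.9, -0.0, 81.0]
force: [-0.0, 0.4, -4.7]
grip_width: 0.0441
```

send_rows(
  plan=[
    [38,0,0,5,0,0,0],
    [38,0,0,5,0,0,0],
    [38,0,0,3,0,0,0],
    [38,0,0,0,0,0,0],
  ],
)

```text
time_s: 14.2
tool_pos: [0.5228, -0.2178, 0.0319]
tool_rot: [-179.9, -0.0, 81.0]
force: [-0.2, -0.2, -4.4]
grip_width: 0.0438
```

send_rows(
  plan=[
    [38,0,0,3,0,0,0],
    [38,0,0,2,0,0,0],
    [38,0,0,0,0,0,0],
  ],
)

```text
time_s: 14.5
tool_pos: [0.5233, -0.218, 0.0275]
tool_rot: [180.0, 0.0, 81.0]
force: [0.0, 0.1, -4.2]
grip_width: 0.0435
```

send_rows(
  plan=[
    [38,0,0,1,0,0,0],
    [62,0,0,0,0,0,0],
    [62,0,0,0,0,0,0],
    [62,0,0,0,0,0,0],
    [62,0,0,-10,0,0,0],
    [62,0,0,-40,0,0,0],
    [62,0,0,-45,0,0,0],
    [62,0,0,0,0,0,0],
  ],
)

```text
time_s: 15.3
tool_pos: [0.5274, -0.2202, 0.1283]
tool_rot: [179.3, 0.0, 81.0]
force: [1.4, -0.7, -0.2]
grip_width: 0.0619
```

```bash
python3 plan.py "652.3 18.8 110 114.5 66 45" "652.3 18.8 5 114.5 66 26"
```

```text
now 15.3 [ 527.4 -220.2  128.3] [179.3   0.   81. ] [ 1.4 -0.7 -0.2] 61.9 q [-20.  15.  46. 103. -12.  66.  21.]
12 [[66, 37, 12, 3, 0, 0, -0.084], [66, 35, 15, 3, 0, 0, -0.084], [66, 34, 18, 2, 0, 0, -0.083], [66, 32, 21, 3, 0, 0, -0.084], [66, 30, 24, 2, 0, 0, -0.083], [66, 29, 26, 3, 0, 0, -0.084], [66, 26, 29, 2, 0, 0, -0.083], [66, 0, 0, 21, 0, 0, 0], [66, 0, 0, 21, 0, 0, 0], [66, 0, 0, 21, 0, 0, 0], [66, 0, 0, 21, 0, 0, 0], [66, 0, 0, 21, 0, 0, 0]]
```

send_rows(
  plan=[
    [66,37,12,3,0,0,-0.084],
    [66,35,15,3,0,0,-0.084],
    [66,34,18,2,0,0,-0.083],
    [66,32,21,3,0,0,-0.084],
    [66,30,24,2,0,0,-0.083],
    [66,29,26,3,0,0,-0.084],
    [66,26,29,2,0,0,-0.083],
    [66,0,0,0,0,0,0],
    [66,0,0,0,0,0,0],
    [66,0,0,0,0,0,0],
  ],
)

```text
time_s: 16.3
tool_pos: [0.6481, 0.0196, 0.1037]
tool_rot: [-180.0, 0.1, 114.4]
force: [-0.1, -0.6, -0.2]
grip_width: 0.066
```

```bash
python3 plan.py "652.3 18.8 5 114.5 66 26"
```

```text
now 16.3 [648.1  19.6 103.7] [-1.800e+02  1.000e-01  1.144e+02] [-0.1 -0.6 -0.2] 66.0 q [-29.  25.  32.  93. -14.  67.  31.]
4 [[66, -1, 1, 25, 0, 0, 0], [66, 0, 1, 25, 0, 0, -0.001], [66, -1, 1, 24, 0, 0, 0], [66, 0, 1, 25, 0, 0, -0.001]]
```

send_rows(
  plan=[
    [66,-2,4,25,0,0,0],
    [66,0,0,25,0,0,0],
    [66,0,0,25,0,0,0],
    [66,0,0,23,0,0,0],
    [38,0,0,0,0,0,0],
    [38,0,0,0,0,0,0],
    [38,0,0,0,0,0,0],
    [38,0,0,0,0,0,0],
    [38,0,0,0,0,0,0],
    [38,0,0,0,0,0,0],
    [38,0,0,0,0,0,0],
    [38,0,0,0,0,0,0],
  ],
)

```text
time_s: 17.5
tool_pos: [0.6534, 0.0202, 0.0072]
tool_rot: [179.9, 0.0, 114.5]
force: [-3.3, -1.1, 7.4]
grip_width: 0.0437
```

send_rows(
  plan=[
    [38,0,0,0,0,0,0],
    [38,0,0,-20,0,0,0],
    [38,0,0,-40,0,0,0],
    [38,0,0,-40,0,0,0],
    [38,0,0,0,0,0,0],
    [38,0,0,0,0,0,0],
    [38,0,0,0,0,0,0],
  ],
)

```text
time_s: 18.2
tool_pos: [0.6517, 0.0217, 0.104]
tool_rot: [-179.9, -0.1, 114.6]
force: [-0.5, 0.0, -2.7]
grip_width: 0.044
```

```bash
python3 plan.py "534.2 -145 108 81 38 45"
```

```text
now 18.2 [651.7  21.7 104. ] [-1.799e+02 -1.000e-01  1.146e+02] [-0.5  0.  -2.7] 44.0 q [-29.  26.  32.  92. -15.  67.  31.]
5 [[38, -21, -35, -1, 0, 0, 0.117], [38, -24, -33, -1, 0, 0, 0.117], [38, -28, -29, -1, 0, 0, 0.117], [38, -32, -26, -1, 0, 0, 0.117], [38, -34, -23, 0, 0, 0, 0.118]]
```

send_rows(
  plan=[
    [38,-21,-35,-1,0,0,0.117],
    [38,-24,-33,-1,0,0,0.117],
    [38,-28,-29,-1,0,0,0.117],
    [38,-32,-26,-1,0,0,0.117],
    [38,-34,-23,0,0,0,0.118],
    [38,0,0,0,0,0,0],
    [38,0,0,0,0,0,0],
    [38,0,0,0,0,0,0],
    [38,0,0,0,0,0,0],
    [38,0,0,0,0,0,0],
  ],
)

```text
time_s: 19.2
tool_pos: [0.5352, -0.1444, 0.1092]
tool_rot: [-180.0, 0.0, 81.1]
force: [0.0, -0.1, -2.3]
grip_width: 0.0436
```

```bash
python3 plan.py "534.2 -145 85 81 38 25"
cat > ov.py <<'E'
import sys
from hf import *
p=env.get_obs()["tool_pos"]*1e3
im=env.read_camera("scene")[:,:,::-1]
l,t,r,bb=350,205,460,305;k=7
c0=cv2.resize(im[t:bb,l:r],None,fx=k,fy=k,interpolation=cv2.INTER_CUBIC);c=c0.copy()
full=np.vstack([[[-22,0],[22,0]],arc,[[-22,0]]]);bore=np.c_[10.5*np.cos(b),28+10.5*np.sin(b)];bore=np.vstack([bore,bore[:1]])
def dr(T,col):
  for q in(full,bore):
    f=np.c_[q[:,0],np.full(len(q),-30),q[:,1]]/1e3
    cv2.polylines(c,[((w2p("scene",f@T[:3,:3].T+T[:3,3])-[l,t]+.5)*k).astype(np.int32)],False,col,1)
dr(Tz(p[0]/1e3,p[1]/1e3,(p[2]-7)/1e3,np.radians(-9)),(0,255,0))
dr(Tz(.5226,-.218,.020,np.radians(-9)),(0,255,255))
cv2.imwrite("pics/ov.png",c)
E
python3 ov.py
```

```text
now 19.2 [ 535.2 -144.4  109.2] [-180.     0.    81.1] [ 0.  -0.1 -2.3] 43.6 q [-26.  14.  44. 106. -11.  64.  13.]
1 [[38, -0.8, -0.9, 24.2, 0, 0, 0.001]]
```

View pics/ov.png

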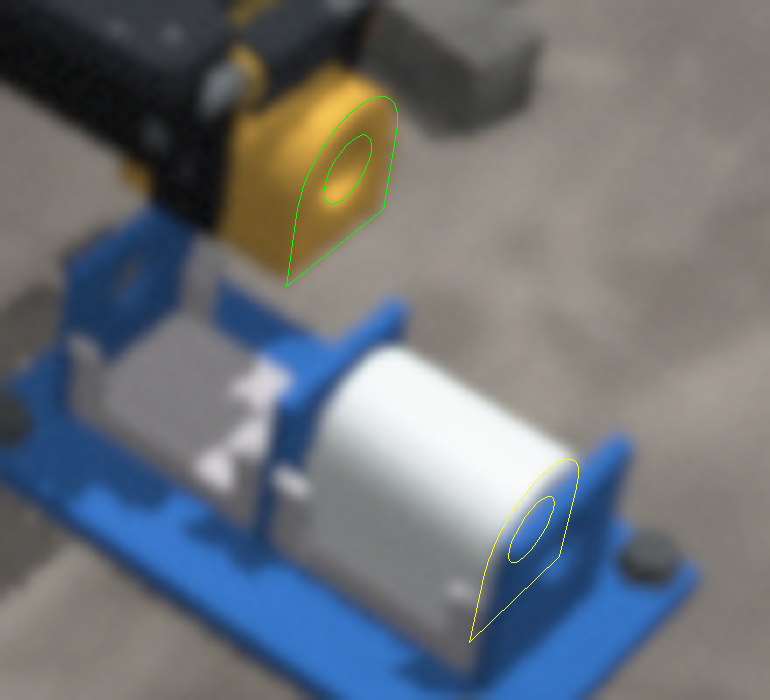

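send_rows(
  plan=[
    [38,-1,-1,12,0,0,0],
    [38,0,0,12,0,0,0],
    [38,0,0,8,0,0,0],
    [38,0,0,8,0,0,0],
    [38,0,0,8,0,0,0],
    [38,0,0,0,0,0,0],
    [38,0,0,0,0,0,0],
  ],
)

```text
time_s: 20.0
tool_pos: [0.5336, -0.1464, 0.0614]
tool_rot: [-180.0, 0.0, 80.9]
force: [0.4, -0.2, -2.2]
grip_width: 0.0437
```

send_rows(
  plan=[
    [38,0,0,6,0,0,0],
    [38,0,0,6,0,0,0],
    [38,0,0,6,0,0,0],
    [38,0,0,0,0,0,0],
  ],
)

```text
time_s: 20.4
tool_pos: [0.5328, -0.146, 0.0425]
tool_rot: [-179.9, 0.0, 81.0]
force: [0.7, -1.2, -2.5]
grip_width: 0.0434
```

send_rows(
  plan=[
    [38,0,0,5,0,0,0],
    [38,0,0,5,0,0,0],
    [38,0,0,4,0,0,0],
    [38,0,0,0,0,0,0],
  ],
)

```text
time_s: 20.8
tool_pos: [0.5331, -0.1461, 0.0288]
tool_rot: [-179.9, 0.0, 80.9]
force: [1.7, 0.1, -2.4]
grip_width: 0.0438
```

Almost on the floor; small final lowering, release, rise.

send_rows(
  plan=[
    [38,0,0,2,0,0,0],
    [38,0,0,0,0,0,0],
    [62,0,0,0,0,0,0],
    [62,0,0,0,0,0,0],
    [62,0,0,0,0,0,0],
    [62,0,0,-10,0,0,0],
    [62,0,0,-40,0,0,0],
    [62,0,0,-45,0,0,0],
    [62,0,0,-10,0,0,0],
    [50,0,0,0,0,0,0],
  ],
)

```text
time_s: 21.8
tool_pos: [0.5354, -0.1467, 0.1353]
tool_rot: [179.7, -0.1, 80.9]
force: [-0.4, 0.1, -0.2]
grip_width: 0.0586
```

```bash
python3 - <<'E'
from h import *
# mandrel grip centre (world), from pose (565,276.3,5.7): fit again, both blocks away
M={}
for n in("scene","top"):
    env.read_camera(n)
    d=env.regions_of(n,"mandrel")
    if d: M[n]=d[0]["region"];print(n,d[0]["confidence"],M[n].sum())
for ms in(M,*({k:v} for k,v in M.items())):
    q,i=fit(MAN,ms,[565,276,5.7],.048);T=Tz(q[0],q[1],0,np.radians(q[2]));print(list(ms),q.round(1),np.round(i,2),"grip",(T@[0,106,0,1])[:2].round(1))
im=env.read_camera("top");hs=cv2.cvtColor(im,cv2.COLOR_RGB2HSV)
for n,w in(("top",(170,200,260,230)),("scene",(185,145,280,205))):
    hs=cv2.cvtColor(env.read_camera(n),cv2.COLOR_RGB2HSV);l,t,r,b=w
    m=((hs[...,0]<8)|(hs[...,0]>172))&(hs[...,1]>150)&(hs[...,2]>70);v,u=np.nonzero(m[t:b,l:r]);print(n,"red px",len(u),u.mean()+l,v.mean()+t,p2w(n,[u.mean()+l,v.mean()+t],.056)[0])
E
python3 plan.py "555 381 130 95.7 50 48"
```

```text
scene 0.63 533
top 0.96 495
['scene', 'top'] [564.2 276.3   6.2] [0.81 0.86] grip [552.8 381.7]
['scene'] [564.6 275.7   6.2] [0.81] grip [553.1 381.1]
['top'] [564.  276.2   6.1] [0.86] grip [552.7 381.6]
top red px 121 191.2396694214876 214.91735537190084 [0.55413303 0.38339178 0.056     ]
scene red px 112 205.27678571428572 161.79464285714286 [0.54855236 0.38275768 0.056     ]
now 22.15 [ 532.8 -146.2  131.3] [-179.9    0.    80.9] [ 0.1 -0.2  0.5] 50.6 q [-27.  13.  45. 105. -10.  66.  12.]
11 [[50, 48, -6, 0, 0, 0, -0.023], [50, 48, -4, 0, 0, 0, -0.023], [50, 48, -3, 0, 0, 0, -0.024], [50, 48, -2, 0, 0, 0, -0.023], [50, 48, -1, 0, 0, 0, -0.024], [50, 48, 0, 0, 0, 0, -0.023], [50, 48, 1, 0, 0, 0, -0.024], [50, 48, 2, 0, 0, 0, -0.023], [50, 48, 3, 0, 0, 0, -0.024], [50, 47, 5, 1, 0, 0, -0.023], [50, 47, 5, 0, 0, 0, -0.024]]
```

send_rows(
  plan=[
    [50,48,-6,0,0,0,-0.023],
    [50,48,-4,0,0,0,-0.024],
    [50,48,-3,0,0,0,-0.024],
    [50,48,-2,0,0,0,-0.024],
    [50,48,-1,0,0,0,-0.024],
    [50,48,0,0,0,0,-0.024],
    [50,48,1,0,0,0,-0.024],
    [50,48,2,0,0,0,-0.024],
    [50,48,3,0,0,0,-0.024],
    [50,47,4,1,0,0,-0.024],
    [50,47,4,0,0,0,-0.024],
    [50,0,0,0,0,0,0],
  ],
  grip_force=60,
)

```text
time_s: 23.35
tool_pos: [0.5484, 0.3902, 0.1294]
tool_rot: [-179.9, -0.2, 96.7]
force: [-0.0, 1.3, -0.0]
grip_width: 0.0499
```

send_rows(
  plan=[
    [50,0,0,0,0,0,0],
    [50,0,0,0,0,0,0],
    [50,0,0,0,0,0,0],
  ],
)

```text
time_s: 23.65
tool_pos: [0.5531, 0.3783, 0.1315]
tool_rot: [180.0, 0.0, 95.8]
force: [0.4, -0.2, -0.7]
grip_width: 0.0501
```

```bash
python3 plan.py "553 381.5 29 96.1 50 30"
```

```text
now 23.65 [553.1 378.3 131.5] [180.    0.   95.8] [ 0.4 -0.2 -0.7] 50.1 q [-57.  25.  27.  87. -12.  70. -23.]
4 [[50, 1, 0, 26, 0, 0, -0.001], [50, 1, 0, 25, 0, 0, -0.001], [50, 1, 0, 26, 0, 0, -0.001], [50, 0, 0, 25, 0, 0, -0.001]]
```

send_rows(
  plan=[
    [50,3,0,26,0,0,-0.005],
    [50,0,0,26,0,0,0],
    [50,0,0,26,0,0,0],
    [50,0,0,24,0,0,0],
    [50,0,0,0,0,0,0],
    [50,0,0,0,0,0,0],
  ],
)

```text
time_s: 24.25
tool_pos: [0.5526, 0.3825, 0.0301]
tool_rot: [180.0, 0.0, 96.2]
force: [-0.3, -0.6, 0.1]
grip_width: 0.0501
```

send_rows(
  plan=[
    [30,0,0,0,0,0,0],
    [20,0,0,0,0,0,0],
    [18,0,0,0,0,0,0],
    [18,0,0,0,0,0,0],
    [18,0,0,0,0,0,0],
    [18,0,0,0,0,0,0],
    [18,0,0,0,0,0,0],
    [18,0,0,0,0,0,0],
    [18,0,0,0,0,0,0],
  ],
)

```text
time_s: 25.15
tool_pos: [0.5527, 0.3839, 0.0302]
tool_rot: [179.9, -0.0, 96.3]
force: [2.4, 0.6, 3.8]
grip_width: 0.0234
```

send_rows(
  plan=[
    [18,0,0,-5,0,0,0],
    [18,0,0,-10,0,0,0],
    [18,0,0,-15,0,0,0],
    [18,0,0,-20,0,0,0],
    [18,0,0,0,0,0,0],
    [18,0,0,0,0,0,0],
  ],
)

```text
time_s: 25.75
tool_pos: [0.5517, 0.3836, 0.0798]
tool_rot: [-180.0, -0.0, 96.3]
force: [-0.3, 0.2, -2.8]
grip_width: 0.0232
```

```bash
python3 plan.py "573 100 80 81 18 35"
```

```text
now 25.75 [551.7 383.6  79.8] [-180.    -0.    96.3] [-0.3  0.2 -2.8] 23.2 q [-56.  28.  26.  90. -13.  65. -22.]
9 [[18, -32, -1, 0, 0, 0, 0.03], [18, -32, 0, 0, 0, 0, 0.03], [18, -31, 1, 0, 0, 0, 0.03], [18, -32, 2, 0, 0, 0, 0.03], [18, -31, 3, 0, 0, 0, 0.029], [18, -31, 3, 0, 0, 0, 0.03], [18, -31, 4, 0, 0, 0, 0.029], [18, -31, 5, 0, 0, 0, 0.03], [18, -32, 7, 0, 0, 0, 0.029]]
```

send_rows(
  plan=[
    [18,-15,0,0,0,0,0.02],
    [18,-32,0,0,0,0,0.03],
    [18,-32,0,0,0,0,0.03],
    [18,-32,2,0,0,0,0.03],
    [18,-32,3,0,0,0,0.03],
    [18,-32,3,0,0,0,0.03],
    [18,-32,4,0,0,0,0.03],
    [18,-32,5,0,0,0,0.03],
    [18,-32,6,0,0,0,0.03],
    [18,-13,0,0,0,0,0.008],
    [18,0,0,0,0,0,0],
    [18,0,0,0,0,0,0],
  ],
)

```text
time_s: 26.95
tool_pos: [0.5706, 0.1001, 0.0795]
tool_rot: [-180.0, -0.1, 81.0]
force: [-0.3, 0.1, -2.0]
grip_width: 0.0239
```

send_rows(
  plan=[
    [18,0,0,0,0,0,0],
    [18,0,0,0,0,0,0],
    [18,0,0,0,0,0,0],
  ],
)

```text
time_s: 27.25
tool_pos: [0.5708, 0.1002, 0.0794]
tool_rot: [-180.0, -0.0, 81.1]
force: [0.8, -0.9, -2.8]
grip_width: 0.0234
```

```bash
python3 plan.py "573 100 55 81 18 25"
```

```text
now 27.25 [570.8 100.2  79.4] [-180.    -0.    81.1] [ 0.8 -0.9 -2.8] 23.4 q [-42.  18.  35. 104. -12.  61. -12.]
1 [[18, 0.1, 2.2, 24.4, 0, 0, 0.001]]
```

send_rows(
  plan=[
    [18,0,2,14,0,0,0],
    [18,0,0,15,0,0,0],
    [18,0,0,12,0,0,0],
    [18,0,0,8,0,0,0],
    [18,0,0,0,0,0,0],
    [18,0,0,0,0,0,0],
    [18,0,0,0,0,0,0],
  ],
)

```text
time_s: 27.95
tool_pos: [0.5734, 0.0986, 0.0311]
tool_rot: [179.9, -0.0, 80.9]
force: [0.2, -0.1, -1.7]
grip_width: 0.0234
```

```bash
python3 plan.py
cat > ov2.py <<'E'
from h import *
o=env.get_obs();p=o["tool_pos"]*1e3;yaw=np.radians(o["tool_rot"][2]-90)
d=np.array([-np.sin(yaw),np.cos(yaw)]);org=p[:2]-107.7*d
T=Tz(org[0]/1e3,org[1]/1e3,(p[2]+17.8)/1e3,yaw)
J=Tz(.5284,-.1815,0,np.radians(-9.))
rel=np.linalg.inv(J)@T;print("mandrel in jig mm",(rel[:3,3]*1e3).round(1))
outs=[]
for n,w,k in(("scene",(330,195,450,290),6),("top",(290,185,425,255),5.3)):
    im=env.read_camera(n)[:,:,::-1];l,t,r,b=w
    c=cv2.resize(im[t:b,l:r],None,fx=k,fy=k,interpolation=cv2.INTER_CUBIC)
    P=lambda X,T:((w2p(n,X/1e3@T[:3,:3].T+T[:3,3])-[l,t]+.5)*k).astype(np.int32)
    for x,z in((8,0),(-8,0),(0,8),(0,-8)):
        cv2.polylines(c,[P(np.array([[x,-66.,z],[x,77,z]]),T)],False,(0,255,0),1)
    cv2.polylines(c,[P(np.array([[-3,-85.,0],[3,-85,0]]),T)],False,(0,255,0),1)
    a=np.linspace(0,2*np.pi,24)
    cv2.polylines(c,[P(np.c_[10*np.cos(a),0*a+77,48+10*np.sin(a)],J)],False,(0,255,255),1)
    outs.append(c)
W=max(x.shape[1] for x in outs);cv2.imwrite("pics/man.png",cv2.resize(np.vstack([cv2.copyMakeBorder(x,0,0,0,W-x.shape[1],0) for x in outs]),None,fx=.62,fy=.62,interpolation=cv2.INTER_AREA))
E
python3 ov2.py
```

```text
now 27.95 [573.4  98.6  31.1] [179.9  -0.   80.9] [ 0.2 -0.1 -1.7] 23.4 q [-41.  22.  34. 106. -15.  56. -10.]
mandrel in jig mm [  0.6 176.   48.9]
```

View pics/man.png

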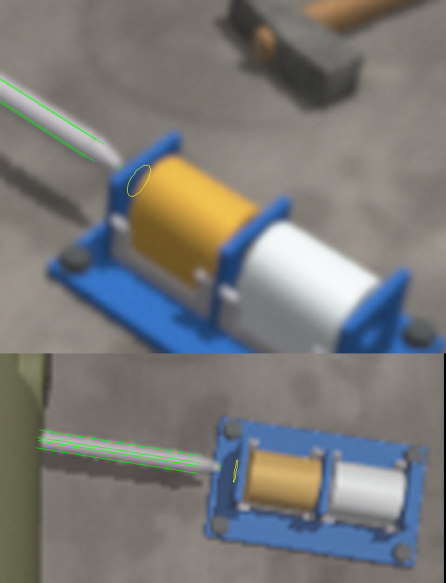

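send_rows(
  plan=[
    [18,0,-0.6,0.9,0,0,0.002],
    [18,-6,0,0,0,0,0],
    [18,-6,0,0,0,0,0],
    [18,-6,0,0,0,0,0],
    [18,-6,0,0,0,0,0],
    [18,-5,0,0,0,0,0],
    [18,0,0,0,0,0,0],
    [18,0,0,0,0,0,0],
  ],
)

```text
time_s: 28.85
tool_pos: [0.5677, 0.0701, 0.0297]
tool_rot: [180.0, -0.0, 80.8]
force: [0.2, -0.8, -2.4]
grip_width: 0.0234
```

```bash
cat > st.py <<'E'
from h import *
o=env.get_obs();p=o["tool_pos"]*1e3;yaw=np.radians(-9.)
R=np.array([[np.cos(yaw),-np.sin(yaw)],[np.sin(yaw),np.cos(yaw)]])
q=R.T@(p[:2]-[528.4,-181.5]);f=R.T@o["force"][:2]
print("t",o["time_s"],"grip in jig",q.round(1),"origin y",round(q[1]-107.7,1),"axis z",round(p[2]+17.8,1),"yaw",o["tool_rot"].round(2),"f_jig",f.round(1),o["force"][2].round(1),"tq",o["wrist_torque"].round(2))
E
python3 st.py
```

```text
t 28.85 grip in jig [ -0.6 254.6] origin y 146.9 axis z 47.5 yaw [ 1.7999e+02 -2.0000e-02  8.0820e+01] f_jig [ 0.3 -0.8] -2.4 tq [ 0.05 -0.02  0.02]
```

send_rows(
  plan=[
    [18,-8,0.5,-0.4,0,0,-0.003],
    [18,-8,0,0,0,0,0],
    [18,-8,0,0,0,0,0],
    [18,-8,0,0,0,0,0],
    [18,-6,0,0,0,0,0],
    [18,0,0,0,0,0,0],
    [18,0,0,0,0,0,0],
  ],
)

```text
time_s: 29.55
tool_pos: [0.5622, 0.0325, 0.0301]
tool_rot: [180.0, -0.0, 81.0]
force: [-0.0, -0.2, -2.2]
grip_width: 0.0232
```

```bash
python3 st.py
```

```text
t 29.55 grip in jig [-1.000e-01  2.167e+02] origin y 109.0 axis z 47.9 yaw [ 1.7999e+02 -2.0000e-02  8.0990e+01] f_jig [ 0.  -0.2] -2.2 tq [ 0.03  0.03 -0.02]
```

send_rows(
  plan=[
    [18,-8,0,0,0,0,0],
    [18,-8,0,0,0,0,0],
    [18,-8,0,0,0,0,0],
    [18,-8,0,0,0,0,0],
    [18,-8,0,0,0,0,0],
    [18,0,0,0,0,0,0],
    [18,0,0,0,0,0,0],
  ],
)

```text
time_s: 30.25
tool_pos: [0.5559, -0.0072, 0.0301]
tool_rot: [180.0, -0.0, 81.0]
force: [0.0, 1.8, -3.0]
grip_width: 0.0236
```

```bash
python3 st.py
```

```text
t 30.25 grip in jig [-1.000e-01  1.765e+02] origin y 68.8 axis z 47.9 yaw [ 1.800e+02 -2.000e-02  8.097e+01] f_jig [-0.3  1.8] -3.0 tq [ 0.04  0.1  -0.07]
```

send_rows(
  plan=[
    [18,-8,0,0,0,0,0],
    [18,-8,0,0,0,0,0],
    [18,-8,0,0,0,0,0],
    [18,-6,0,0,0,0,0],
    [18,0,0,0,0,0,0],
    [18,0,0,0,0,0,0],
  ],
)

```text
time_s: 30.85
tool_pos: [0.5512, -0.0368, 0.0301]
tool_rot: [180.0, -0.0, 81.0]
force: [-0.3, 0.2, -1.9]
grip_width: 0.0236
```

```bash
python3 st.py
```

```text
t 30.85 grip in jig [-1.000e-01  1.465e+02] origin y 38.8 axis z 47.9 yaw [ 1.800e+02 -2.000e-02  8.098e+01] f_jig [-0.3  0.1] -1.9 tq [0.05 0.01 0.02]
```

send_rows(
  plan=[
    [18,-8,0,0,0,0,0],
    [18,-8,0,0,0,0,0],
    [18,-8,0,0,0,0,0],
    [18,-6,0,0,0,0,0],
    [18,0,0,0,0,0,0],
    [18,0,0,0,0,0,0],
  ],
)

```text
time_s: 31.45
tool_pos: [0.5465, -0.0664, 0.0301]
tool_rot: [180.0, -0.0, 81.0]
force: [-0.6, -0.1, -1.5]
grip_width: 0.0237
```

```bash
python3 st.py
```

```text
t 31.45 grip in jig [-1.000e-01  1.166e+02] origin y 8.9 axis z 47.9 yaw [ 1.800e+02 -2.000e-02  8.098e+01] f_jig [-0.6 -0.2] -1.5 tq [ 0.08  0.09 -0.  ]
```

Now small steps until contact.

send_rows(
  plan=[
    [18,-3,0,0,0,0,0],
    [18,-2,0,0,0,0,0],
    [18,-2,0,0,0,0,0],
    [18,0,0,0,0,0,0],
    [18,0,0,0,0,0,0],
  ],
)

```text
time_s: 31.95
tool_pos: [0.5455, -0.0732, 0.0301]
tool_rot: [180.0, -0.0, 81.0]
force: [0.7, 0.7, -1.6]
grip_width: 0.0238
```

send_rows(
  plan=[
    [18,-1,0,0,0,0,0],
    [18,-1,0,0,0,0,0],
    [18,0,0,0,0,0,0],
    [18,0,0,0,0,0,0],
  ],
)

```text
time_s: 32.35
tool_pos: [0.5451, -0.0752, 0.0301]
tool_rot: [180.0, -0.0, 81.0]
force: [0.0, -0.4, -2.6]
grip_width: 0.0234
```

```bash
python3 st.py
```

```text
t 32.35 grip in jig [-1.000e-01  1.076e+02] origin y -0.1 axis z 47.9 yaw [179.99  -0.    81.  ] f_jig [ 0.1 -0.4] -2.6 tq [ 0.08  0.02 -0.01]
```

send_rows(
  plan=[
    [18,-1,0,0,0,0,0],
    [18,-1,0,0,0,0,0],
    [18,0,0,0,0,0,0],
    [18,0,0,0,0,0,0],
  ],
)

```text
time_s: 32.75
tool_pos: [0.545, -0.0761, 0.0301]
tool_rot: [180.0, -0.1, 81.0]
force: [0.8, 3.5, -2.1]
grip_width: 0.0234
```

```bash
python3 st.py
```

```text
t 32.75 grip in jig [-1.000e-01  1.067e+02] origin y -1.0 axis z 47.9 yaw [ 1.800e+02 -7.000e-02  8.105e+01] f_jig [0.2 3.6] -2.1 tq [ 0.84 -0.07  0.  ]
```

send_rows(
  plan=[
    [18,-1,0,0,0,0,0],
    [18,-1,0,0,0,0,0],
    [18,0,0,0,0,0,0],
  ],
)

```text
time_s: 33.05
tool_pos: [0.545, -0.0761, 0.0301]
tool_rot: [-180.0, -0.2, 81.1]
force: [1.3, 8.2, -2.4]
grip_width: 0.0233
```

```bash
python3 st.py
```

```text
t 33.05 grip in jig [-1.000e-01  1.067e+02] origin y -1.0 axis z 47.9 yaw [-179.99   -0.21   81.1 ] f_jig [-0.   8.3] -2.4 tq [ 1.66 -0.18  0.01]
```

send_rows(
  plan=[
    [18,0,0,1,0,0,0],
    [18,0,0,1,0,0,0],
    [18,0,0,0,0,0,0],
  ],
)

```text
time_s: 33.35
tool_pos: [0.5454, -0.0761, 0.0286]
tool_rot: [180.0, -0.2, 81.1]
force: [-0.1, 8.2, 1.5]
grip_width: 0.0234
```

send_rows(
  plan=[
    [50,0,0,0,0,0,0],
    [50,0,0,0,0,0,0],
    [50,0,0,0,0,0,0],
    [50,0,0,0,0,0,0],
    [50,0,0,-20,0,0,0],
    [50,0,0,-40,0,0,0],
    [50,0,0,-45,0,0,0],
    [50,30,30,-40,0,0,0],
    [50,45,20,-10,0,0,0],
    [50,45,0,0,0,0,0],
    [50,45,0,0,0,0,0],
    [50,45,0,0,0,0,0],
  ],
)

```text
time_s: 34.55
tool_pos: [0.622, 0.1178, 0.1775]
tool_rot: [180.0, 0.0, 81.0]
force: [0.7, -0.0, 0.3]
grip_width: 0.0501
```

```bash
python3 plan.py
python3 - <<'E'
from h import *
a=env.read_camera("scene")[:,:,::-1][180:350,270:470];b=env.read_camera("top")[:,:,::-1][175:335,260:440]
a=cv2.resize(a,None,fx=3,fy=3,interpolation=cv2.INTER_CUBIC)
b=cv2.resize(b,(int(180*a.shape[0]/2/160*1.0),a.shape[0]//2))
# mandrel origin fit along jig axis
M={}
for n in("scene","top"):
    d=env.regions_of(n,"mandrel");print(n,[(round(x["confidence"],2),np.round(x["rect"]).tolist()) for x in d[:2]])
J=Tz(.5284,-.1815,.046,np.radians(-9.))
for n,im,w,k in(("scene",a,(270,180),3),):
    for off,col in((0,(0,255,0)),):
        t=np.linspace(0,2*np.pi,30);P=np.c_[17*np.cos(t),0*t+83+off,17*np.sin(t)]/1e3
        G=np.array([[12,129,12],[-12,129,12],[-12,129,-12]])/1e3
        for X in(P,G): cv2.polylines(im,[((w2p(n,X@J[:3,:3].T+J[:3,3])-w+.5)*k).astype(np.int32)],False,col,1)
b=cv2.copyMakeBorder(b,0,a.shape[0]-b.shape[0],0,max(0,200-b.shape[1]),0)[:,:200]
cv2.imwrite("pics/fin.png",np.hstack([a,b]))
E
```

```text
now 34.55 [622.  117.8 177.5] [180.   0.  81.] [ 0.7 -0.   0.3] 50.1 q [-41.  20.  35.  90. -12.  73. -13.]
scene [(0.59, [344.0, 226.0, 434.0, 287.0])]
top [(0.47, [343.0, 217.0, 365.0, 228.0])]
```

View pics/fin.png

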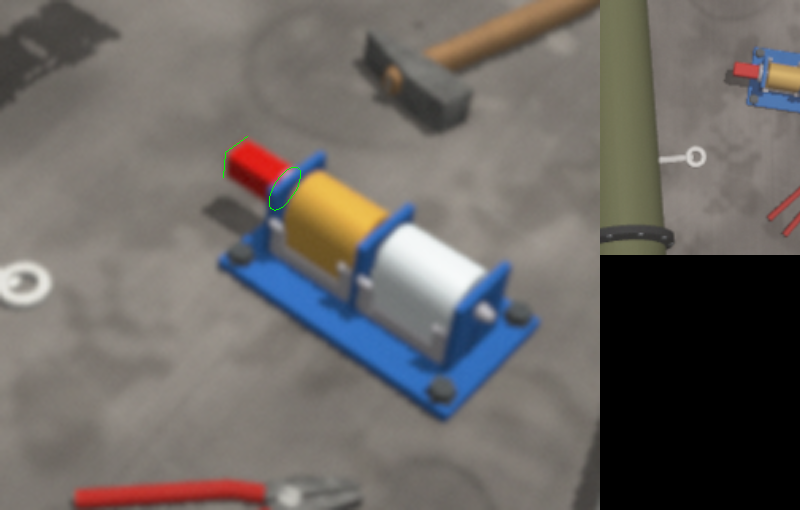

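```bash
python3 -c "
from cell import env
print(env.sign_off())"
```

```text
the job is handed in; nothing more can be done
None
```

The job is done and handed in at about 35 s on the robot's clock. I have no verdict, as sign-off reports none.

- **Blocks:** the silver block is in the jig's −y bay and the brass block in the +y bay. Both went down without hitting the cheeks, and the last picture shows both seated upright.
- **Mandrel:** I threaded it through from the +y end. It came to a hard stop: two further 2 mm commands gained about 1 mm, then none, and the force rose to 8 N. The reckoned origin was within about 1 mm of home. I then lowered it a touch, let go and moved the arm clear.
- **Last checks:** the final picture shows the nose out through the far cheek and the red grip against the near one. The collar itself is hidden behind that cheek, so "fully home" rests on the contact force and the position, not on seeing it.
- **Other tools:** I kept the arm clear of the pliers, the spanner and the jar. The last picture shows the pliers and part of the spanner, but the jar was outside the crop.
- **What went wrong:** on the first pick of the silver block, I lifted before the fingers had fully closed, so it hung low in the grip. I set it back on the table, still upright, and picked it up again properly before placing it.
- **What disagreed:** an automatic edge fit for the held block's position gave an offset of about 8 mm. I discarded it because the model overlay matched the picture to about 1 mm.

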